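# Stone the sprung guide strip under its bridge

## Task

Take the fine hand stone (red holder) out of the rack by its nose, set it down, and take it again by its wooden handle. With it, stone the steel strip of the green fixture in one steady stroke: lay the sole on the strip in front of the yellow bridge, press the strip about halfway down its 10 mm of spring travel, push the nose in under the bridge until it shows beyond, and draw it back out, neither easing off nor bottoming the springs while the nose is under there. Then lay the stone gently, sole down and lengthwise, wholly on the green pad and let go, leaving the coarse stone and everything else where it is.

Things in the scene. Friction and masses are not known exactly. Their poses are not given: they have to be found in the camera images.
- fine_stone: Fine hand stone, loose bar 170 x 32 x 24 mm, 0.35 kg: white sole, red holder 30 mm wide on it; at its rear a pale wood handle 55 long x 26 wide, 24 to 63 mm above the sole face, centred 52 mm behind the origin. Origin: centre of sole face; x to the nose (+85 mm), z up. Starts sole down on the bench in either bay of the rack, handle in under the roof, some 75 mm of nose out; draw it straight out.
- fine_stone_nose (a point): Middle of the front bottom edge of the fine stone, 85 mm ahead of its origin.
- coarse_stone: The coarse hand stone in the other bay: same shape and size, black sole, grey holder, black handle; same axes. Not to be moved.
- rack: Blue sheet rack standing fixed on the bench, 156 wide x 116 deep x 74 mm high, two bays side by side, each 69 mm wide and 68 mm high inside, no floor. Origin: on the bench in the middle of the mouth; the mouth looks to its -x, the bays run to +x with centres at y = +37.5 and -37.5 mm.
- fixture: Green fixed fixture, base 90 wide x 28 mm high, x -210 to +150 mm. Origin: on the bench under the middle of the bridge's near edge; x runs along the strip, into the bridge. Yellow bridge x 0 to +80 mm: opening 70 mm wide, underside 79, top 91 mm above the bench: the bar of the stone passes under, its handle and a gripper do not. End plate 85 mm high at x = +138 mm.
- strip (a joint): How far the steel strip is pressed down on its springs, m: 0 up, 0.010 bottomed. The strip is 320 x 50 mm, from x = -200 to +120 mm of the fixture, its top 45 mm above the bench when up; it sinks level. It starts to sink at about 3 N and takes 1 N more for each mm (8 N at half travel); it returns by itself.
- pad: Green rubber pad fixed flat on the bench, 220 x 80 mm, 4 mm thick; origin at the centre of its underside, x along its length.
- bolt_bin: Blue open bin of bolts, 150 x 70 x 45 mm, 0.5 kg, loose; origin at the centre of its underside, x along its length. Bystander: leave alone.
- oil_bottle: Yellow bottle with a red cap, 52 mm across, 150 mm tall, loose, upright; origin at its foot. Bystander.
- paste_jar: White jar with a blue cap, 64 mm across, 70 mm tall, loose, upright; origin at its foot. Bystander.
- spanner: Steel spanner, 170 mm long, lying along its x. Bystander.
- hammer: Hammer lying along its x. Bystander.
- vblock: Dark steel block 70 x 50 x 50 mm; origin at the centre of its underside. Bystander.
Mind the look-alikes: they are no part of the job. Leave any pink or turquoise look-alike of the fine_stone alone. There is more than one size of the pad; the one meant has the size given above.

How it is judged:
On the way, in this order (a step that is already met when the one before it is completed fails the run):
1. the fine stone is out of the rack, set down upright and let go (x of fine_stone in the frame of rack below -0.085 m and contact force between fine_stone and the fingers below 0.05 N and angle between fine_stone's own z axis and vertical below 0.15 rad and linear speed of fine_stone below 0.02 m/s), for 0.1 s.
2. held by the gripper, its sole lies on the strip with the nose before the bridge and presses it 2 to 8.5 mm down (value of joint strip between 0.002 and 0.0085 m and contact force between fine_stone and fixture above 1 N and angle between the x axis of fine_stone and the x axis of fixture, either way round below 0.2 rad and y of fine_stone_nose in the frame of fixture between -0.025 and 0.025 m and x of fine_stone_nose in the frame of fixture between -0.1 and -0.003 m and contact force between fine_stone and the fingers above 1 N), for 0.1 s.
3. the nose is half-way under the bridge, the strip pressed 2 to 8.5 mm down (value of joint strip between 0.002 and 0.0085 m and contact force between fine_stone and fixture above 1 N and angle between the x axis of fine_stone and the x axis of fixture, either way round below 0.2 rad and y of fine_stone_nose in the frame of fixture between -0.025 and 0.025 m and x of fine_stone_nose in the frame of fixture between 0.035 and 0.06 m), for 0.05 s.
4. the nose shows beyond the bridge, the strip pressed 2 to 8.5 mm down (value of joint strip between 0.002 and 0.0085 m and contact force between fine_stone and fixture above 1 N and angle between the x axis of fine_stone and the x axis of fixture, either way round below 0.2 rad and y of fine_stone_nose in the frame of fixture between -0.025 and 0.025 m and x of fine_stone_nose in the frame of fixture above 0.081 m), for 0.05 s.
5. drawn back: half-way under the bridge, still pressed (value of joint strip between 0.002 and 0.0085 m and contact force between fine_stone and fixture above 1 N and angle between the x axis of fine_stone and the x axis of fixture, either way round below 0.2 rad and y of fine_stone_nose in the frame of fixture between -0.025 and 0.025 m and x of fine_stone_nose in the frame of fixture between 0.02 and 0.055 m), for 0.05 s.
6. the nose is out in front of the bridge again (x of fine_stone_nose in the frame of fixture between -0.12 and -0.003 m and angle between the x axis of fine_stone and the x axis of fixture, either way round below 0.2 rad), for 0.05 s.
At the end, for the whole second after the job is handed in: The fine stone lies released and at rest, sole down, on the green pad: its centre within 28 mm along and 27 mm across of the pad's centre, its length within 0.3 rad of the pad's, tilt under 0.1 rad; the strip is up again (under 1.5 mm) (x of fine_stone in the frame of pad between -0.028 and 0.028 m and y of fine_stone in the frame of pad between -0.027 and 0.027 m and angle between the x axis of fine_stone and the x axis of pad, either way round below 0.3 rad and angle between fine_stone's own z axis and vertical below 0.1 rad and height (world z) of fine_stone below 0.012 m and linear speed of fine_stone below 0.02 m/s and contact force between fine_stone and the fingers below 0.05 N and value of joint strip below 0.0015 m); the robot touches nothing.
It fails at once if while the nose is under the bridge the strip comes up above 1 mm or is bottomed (over 9.5 mm) (x of fine_stone_nose in the frame of fixture between 0.006 and 0.135 m and y of fine_stone_nose in the frame of fixture between -0.035 and 0.035 m and z of fine_stone_nose in the frame of fixture below 0.08 m and (value of joint strip below 0.001 m or value of joint strip above 0.0095 m)).
It fails at once if the gripper itself presses on the fixture (over 5 N) (contact force between the fingers and fixture above 5 N).
It fails at once if the stone is dropped on the pad (free of the fingers more than 25 mm above the bench) (horizontal distance between fine_stone and pad below 0.08 m and height (world z) of fine_stone above 0.025 m and contact force between fine_stone and the fingers below 0.05 N).
It fails at once if the coarse stone is moved over 20 mm (distance of coarse_stone from where it was at the start of the episode above 0.02 m).
It fails at once if a bystander is moved over 20 mm (distance of any of oil_bottle, paste_jar, spanner, hammer, vblock, bolt_bin from where it was at the start of the episode above 0.02 m).
It also fails if it takes over 72 s, if anything falls off the work surface, if the arm or the gripper's body presses on something with over 40 N, if the wrist force passes 120 N, or if a joint passes its speed limit or range.

## Robot

A 6-joint arm with a two-finger parallel gripper is mounted at the origin on the work surface. World frame = base frame: x ahead of the robot, y to its left, z up, the work surface at z = 0. Lengths are in m, angles in rad, forces in N, time in s.
With the tool pointing down it reaches from about 0.275 to 0.825 m from the base axis. Payload 5.2 kg.
Tool frame: the origin (TCP) lies midway between the tips of the shut fingers; the grasp point (between the pads) lies behind it (r.pinch_z is the z of the grasp point in the tool frame, in m); z points along the fingers, y is the line along which they close (so a half turn about z gives the same grasp; the last joint's range is limited). The gripper opens to 93 mm and grips with 3 to 60 N. Pads are 15 mm wide; open, the fingers measure 128 mm over their backs; the gripper's body (75 mm by 188 mm) begins 65 mm behind the grasp point.
Start: joints at [0.934, 0.259, 1.535, -0, 1.348, -0.203], TCP at [0.231, 0.499, 0.219] pointing down, gripper open.
Joint ranges: [-3.14, 3.14], [-0.91, 2.08], [0.19, 2.58], [-1.22, 4.36], [0.22, 2.71], [-3.12, 3.12]. Speed limits (rad/s): [2.57, 2.57, 3.14, 3.14, 3.14, 3.14].

## Interface

Orientations are given as a rotation vector (axis times angle).
In Python, from rig import r gives the robot as it stands. The module is installed in compiled form; this text tells all that it offers.
- The arm moves only by the tool move_arm, never from a script. Its argument "targets" is a list that holds one entry, the list of rows, each a list of 4 numbers: the shift along the tool's x, y, z in m, then the turn about the tool's z in degrees. In form: [[[x, y, z, twist], ...]]. A call has 1 to 8 rows; each row is the pose to reach, as a shift and turn from the pose commanded when the call began, along the tool's axes at that moment; what a row does not reach only later rows make up. A row lasts 1/10 s, in which the tool goes at most 50 mm and 8.59 degrees, less where a joint would pass 70% of its speed; a pose out of reach is approached as far as the arm can. A call with a gripper value outside its range is refused whole. "jaw" is the closure in counts, from 0 (fully open) to 255 (shut), set as the call begins (left out, the last holds). The fingers move at their own pace and stop on an object; "grip_force" is the grip in N (left out, the last holds). Time passes only in rows, so rows that repeat a pose let the fingers close. It gives the time, the measured TCP pose, the force, the opening and the grip force at its end, in the units of the state.
- r.sense(): the state, without advancing time (a new reading comes with each control period).
- r.get_image(name): name is "scene" or "top" or "wrist"; returns the picture (384x512x3 uint8, red, green, blue); there is no depth.
- r.camera_model(name): a dict with "fovy" (degrees; the focal length in pixels is half the picture's height over the tangent of half this angle, whatever the lens; pixels are square), "cx", "cy" (the principal point, pixels), "D" ([k1, k2, p1, p2, k3] as OpenCV has them; the pictures are not rectified), "rvec" (rotation vector, rad) and "tvec" (3), from world to camera coordinates, as OpenCV has them. Camera axes: x right, y down, z forward; pixel columns grow to the right and rows downward; lengths in m; the calibration is good to about 2 mm. A picture is of the moment at which its call begins: read the wrist's pose just before it. camera_model takes no time and is no camera call; for the wrist camera it gives the pose at the moment of the call.
- r.hand_in(): hands the job in; it is judged then, once.
The state is a dict: "time": time; "joint_pos": joint angles; "dq": joint speeds; "effort": joint torques, N m; "eef_pos": TCP position; "tcp_rot": TCP orientation; "wrist_force": force on the tool from outside, world axes, zero at the start; "torque": the same for the moment, N m; "finger_gap": opening from 0.0 (shut) to 1.0 (fully open); "grip_force": force on a finger pad.
Only numpy, scipy, OpenCV 4.12 (cv2) and the standard library are available. Lean on these libraries where they do the work, as an engineer would, in place of code of your own. Each camera call takes 0.05 s, during which the arm holds its last target. There are 200 camera calls.

## Working session

There is one attempt and no reset: what is moved stays moved. The work goes in short steps, Python scripts to look and compute and a tool call to move; the robot and the scene stay as the last step left them, time stands still between calls to the robot, and variables do not carry over. Pictures are saved under pics/ and viewed, at most 11 in all, crops included, and the job is handed in when it is done.

Besides the shell and the picture viewer there is one more tool, called after "Emit:" as name(argument=value, ...), one argument or row to a line, values as JSON. move_arm: Moves the arm, as the interface text tells. Its arguments: {"type":"object","properties":{"targets":{"type":"array"},"jaw":{"type":"number"},"grip_force":{"type":"number"}},"required":["targets"]}

```bash
mkdir -p pics; python3 - <<'E'
from rig import r
import cv2
for n in ("top","scene"):
    im=r.get_image(n); cv2.imwrite(f"pics/{n}0.png",im[:,:,::-1])
    print(n,r.camera_model(n))
print(r.sense(), r.pinch_z)
E
```

```text
top {'fovy': 53.21591981698281, 'cx': 258.98479831875613, 'cy': 195.07454544639347, 'D': array([-0.08440939,  0.        ,  0.        ,  0.        ,  0.        ]), 'rvec': array([ 2.1018091 , -2.14762859,  0.18756841]), 'tvec': array([-0.05339134,  0.49491201,  1.37592684])}
scene {'fovy': 57.839350664800484, 'cx': 260.90374343517965, 'cy': 192.40892716184106, 'D': array([-0.06803688,  0.        ,  0.        ,  0.        ,  0.        ]), 'rvec': array([ 0.60073041,  2.70644953, -1.04819237]), 'tvec': array([ 0.47595144, -0.07011491,  1.21099795])}
{'time': 0.1, 'joint_pos': array([ 9.34169800e-01,  2.59279905e-01,  1.53591885e+00,  2.55506644e-06,
        1.34802755e+00, -2.02819788e-01]), 'dq': array([-0.00015719, -0.00118435, -0.00411646, -0.00053972,  0.00146379,
        0.00143421]), 'effort': array([ 1.02366950e-03, -4.38207221e+01, -2.84645462e+01,  7.21210102e-02,
        3.62661621e-02, -1.16227761e-05]), 'eef_pos': array([0.23087952, 0.49867008, 0.21791758]), 'tcp_rot': array([-6.75948357e-01, -3.06732718e+00,  2.34130246e-03]), 'wrist_force': array([-0.15511477, -0.13307264,  0.10731648]), 'torque': array([ 0.03121975, -0.04900886,  0.01204626]), 'grip_force': 0.0, 'finger_gap': 1.001515232993015} -0.0188
```

View pics/top0.png

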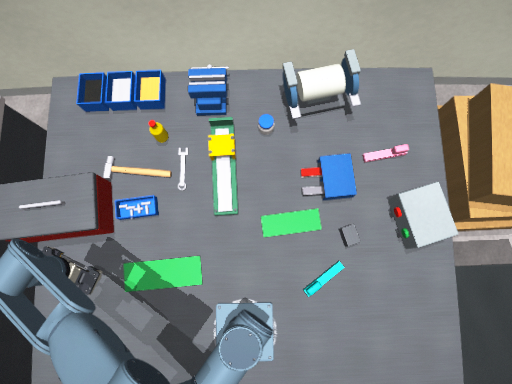

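View pics/scene0.png

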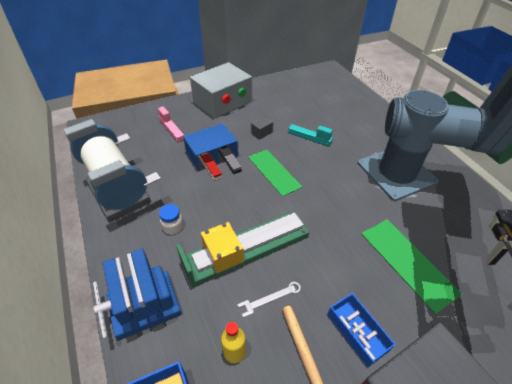

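The top view shows:
- Rack at about (337,176), with the red nose at (311,172) and the grey nose at (312,190).
- Fixture at (222,165), with its bridge at (222,145).
- Two green pads, at (291,222) and (163,273).
- Look-alikes: pink at (387,153) and turquoise at (324,278).

The one I want is the red stone in the rack. I'll enlarge that area to confirm it and measure.

```bash
cat > h.py <<'E'
import numpy as np, cv2
from rig import r
def K(m,h=384):
    f=h/2/np.tan(np.radians(m["fovy"])/2); return np.array([[f,0,m["cx"]],[0,f,m["cy"]],[0,0,1.]])
def p2w(m,px,z):
    """pixels -> world points on the plane at height z"""
    u=cv2.undistortPoints(np.array(px,float).reshape(-1,1,2),K(m),m["D"])[:,0]
    R=cv2.Rodrigues(m["rvec"])[0]; d=np.c_[u,np.ones(len(u))]@R; c=-R.T@m["tvec"]
    return c+d*((z-c[2])/d[:,2])[:,None]
def w2p(m,P): return cv2.projectPoints(np.array(P,float).reshape(-1,1,3),m["rvec"],m["tvec"],K(m),m["D"])[0][:,0]
E
python3 - <<'E'
import cv2
im=cv2.imread("pics/top0.png")
cv2.imwrite("pics/c1.png",cv2.resize(im[140:240,255:365],None,fx=6,fy=6,interpolation=cv2.INTER_CUBIC)[:600])
cv2.imwrite("pics/c2.png",cv2.resize(im[112:222,195:255],None,fx=5,fy=5,interpolation=cv2.INTER_CUBIC))
E
python3 - <<'E'
import sys; sys.path.insert(0,'.')
from h import *
im=cv2.imread("pics/top0.png"); m=r.camera_model("top")
hsv=cv2.cvtColor(im,cv2.COLOR_BGR2HSV)
g=cv2.inRange(hsv,(50,150,120),(70,255,255))
n,l,s,c=cv2.connectedComponentsWithStats(g)
for i in range(1,n):
    if s[i,4]>100:
        pts=np.argwhere(l==i)[:,::-1]
        w=p2w(m,pts,0.004)[:,:2].astype(np.float32)
        print(s[i],cv2.minAreaRect(w*1000))
E
```

```text
[ 261  209   60   28 1168] ((393.8487854003906, -180.651611328125), (77.85676574707031, 216.8572998046875), 6.450311183929443)
[ 124  256   78   35 2118] ((213.21737670898438, 301.8382568359375), (104.3271713256836, 288.6108093261719), 4.609462738037109)
```

View pics/c1.png

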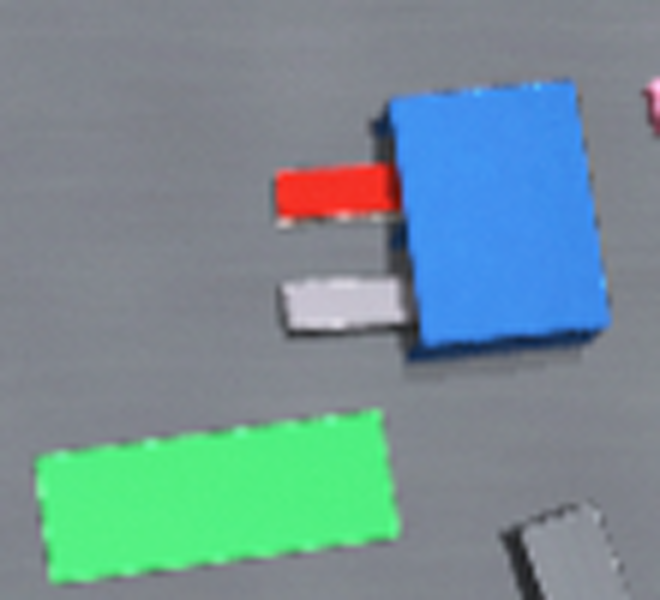

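View pics/c2.png

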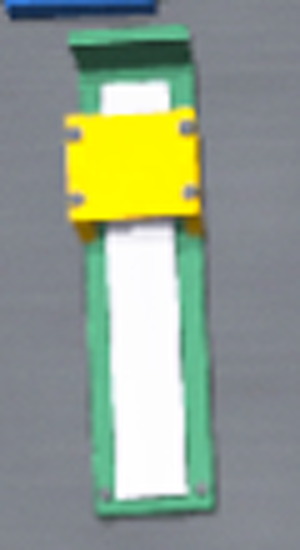

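Reading the crops: c1 confirms the red holder with a white sole edge at the nose, (275..279,170..218) in crop pixels, next to the grey coarse stone at (283..289,283..328). The rack roof corners are at (388,100), (573,82), (607,325) and (420,343). The pad at (291,222) measures 217×78 mm, so it is the 220×80 one. In c2 the strip corners are (115,498), (187,495), (170,82) and (100,85), and the bridge top corners are (66,117), (194,109), (201,215) and (77,221).

```bash
cat > fit.py <<'E'
from h import *
m=r.camera_model("top")
def fit(name,C,off,s,z,L):
    px=(np.array(C,float)+.5)/s-.5+np.array(off)
    W=np.vstack([p2w(m,[p],zz) for p,zz in zip(px,np.broadcast_to(z,len(px)))])[:,:2]
    L=np.array(L,float); a,b=L-L.mean(0),W-W.mean(0)
    t=np.arctan2((a[:,0]*b[:,1]-a[:,1]*b[:,0]).sum(),(a*b).sum())
    R=np.array([[np.cos(t),-np.sin(t)],[np.sin(t),np.cos(t)]]); o=W.mean(0)-R@L.mean(0)
    print(name,"origin",o.round(4),"yaw deg",np.degrees(t).round(2),"resid mm",((W-L@R.T-o)*1000).round(1).tolist())
c1,c2=(255,140),(195,112)
fit("rack",[(388,100),(573,82),(607,325),(420,343)],c1,6,.074,[(0,-.078),(.116,-.078),(.116,.078),(0,.078)])
fit("red",[(275,171),(279,217),(395,164),(400,211)],c1,6,.024,[(.085,.015),(.085,-.015),(.0087,.015),(.0087,-.015)][:4])
fit("grey",[(283,283),(289,328),(402,278),(408,322)],c1,6,.024,[(.085,.015),(.085,-.015),(.0087,.015),(.0087,-.015)])
B=[(66,117),(194,109),(201,215),(77,221)]
S=[(115,498),(187,495),(170,82),(100,85)]
SL=[(-.2,.025),(-.2,-.025),(.12,-.025),(.12,.025)]
fit("strip",S,c2,5,.045,SL)
h=.05
BL=[(.08,h),(.08,-h),(0,-h),(0,h)]
fit("bridge",B,c2,5,.091,BL)
fit("both",S+B,c2,5,[.045]*4+[.091]*4,SL+BL)
E
python3 fit.py
```

```text
rack origin [ 0.5615 -0.4117] yaw deg 93.87 resid mm [[-9.9, 116.1], [7.3, -115.4], [9.5, -115.6], [-6.9, 114.9]]
red origin [ 0.5863 -0.31  ] yaw deg 91.82 resid mm [[29.9, 1.4], [-30.1, -0.8], [30.5, 1.0], [-30.3, -1.6]]
grey origin [ 0.513  -0.3119] yaw deg 90.81 resid mm [[29.0, 0.9], [-29.8, -2.1], [29.5, 2.0], [-28.7, -0.8]]
strip origin [0.6373 0.07  ] yaw deg 1.95 resid mm [[-0.0, 1.5], [-0.6, -1.7], [-0.0, -1.9], [0.6, 2.0]]
bridge origin [0.6371 0.0678] yaw deg 3.0 resid mm [[1.3, -1.2], [-0.2, 3.6], [-2.0, 3.3], [0.9, -5.6]]
both origin [0.6372 0.0693] yaw deg 1.98 resid mm [[0.1, 2.3], [-0.5, -0.9], [0.1, -1.3], [0.8, 2.7], [0.2, -1.3], [0.5, 3.6], [-1.2, 1.9], [-0.1, -7.1]]
```

```bash
sed -i 's/(0,-.078),(.116,-.078),(.116,.078),(0,.078)/(0,.078),(.116,.078),(.116,-.078),(0,-.078)/; s/(.085,.015),(.085,-.015),(.0087,.015),(.0087,-.015)/(.085,-.015),(.085,.015),(.0087,-.015),(.0087,.015)/' fit.py; python3 fit.py|head -3
python3 - <<'E'
from h import *
from scipy.spatial.transform import Rotation as R
s=r.sense(); print(R.from_rotvec(s["tcp_rot"]).as_matrix().round(3), s["eef_pos"])
E
```

```text
rack origin [ 0.5533 -0.296 ] yaw deg -85.72 resid mm [[-1.6, -0.2], [-0.9, -0.2], [1.2, 0.7], [1.3, -0.3]]
red origin [ 0.5865 -0.31  ] yaw deg 92.06 resid mm [[0.1, 0.4], [0.0, 0.2], [0.3, -0.0], [-0.4, -0.6]]
grey origin [ 0.5138 -0.3119] yaw deg 91.89 resid mm [[-0.2, 0.2], [0.9, -1.3], [-1.2, 1.2], [0.5, -0.1]]
[[-0.907  0.42  -0.001]
 [ 0.42   0.907 -0.001]
 [ 0.    -0.002 -1.   ]] [0.23087952 0.49867008 0.21791758]
```

```bash
cat >> h.py <<'E'
from scipy.spatial.transform import Rotation as Ro
def plan(xyz,ya):
    """tool shift (m) and twist (deg) to a world TCP with the tool y axis at angle ya (deg)"""
    s=r.sense(); M=Ro.from_rotvec(s["tcp_rot"]).as_matrix(); d=M.T@(np.array(xyz)-s["eef_pos"])
    tw=-(ya-np.degrees(np.arctan2(M[1,1],M[0,1])))
    print("move",d.round(4),"twist",round((tw+180)%360-180,2),"| pos",s["eef_pos"].round(4),"wf",s["wrist_force"].round(2),"gap",round(s["finger_gap"]*93,1),"t",round(s["time"],2))
E
python3 -c "
from h import *
plan([.5845,-.253,.22],2); plan([.5845,-.253,.06],2)"
```

```text
move [-0.6368 -0.5334 -0.0014] twist 63.14 | pos [0.2309 0.4987 0.2179] wf [-0.16 -0.13  0.11] gap 93.1 t 0.1
move [-0.6369 -0.5332  0.1586] twist 63.14 | pos [0.2309 0.4987 0.2179] wf [-0.16 -0.13  0.11] gap 93.1 t 0.1
```

Emit:
move_arm(
  targets=[
    [[-0.08,-0.067,0,8],[-0.16,-0.133,0,16],[-0.24,-0.2,0,24],[-0.28,-0.235,0,32],[-0.31,-0.26,0,40],[-0.34,-0.285,0,48],[-0.37,-0.31,0,56],[-0.4,-0.335,0,63]],
  ],
  jaw=118,
)

```text
time: 0.9
eef_pos: [0.4016, 0.1352, 0.2186]
tcp_rot: [-2.186, -2.257, -0.0]
wrist_force: [1.1, 0.4, 0.5]
finger_gap: 0.537
grip_force: 0.0
```

```bash
python3 -c "
from h import *
plan([.5845,-.253,.16],2)"
```

```text
move [-0.3939  0.1704  0.0585] twist -0.17 | pos [0.4016 0.1352 0.2186] wf [1.07 0.44 0.5 ] gap 50.0 t 0.9
```

Emit:
move_arm(
  targets=[
    [[-0.386,0.166,0.058,0],[-0.386,0.166,0.058,0],[-0.386,0.166,0.058,0],[-0.386,0.166,0.058,0],[-0.386,0.166,0.058,0],[-0.386,0.166,0.058,0],[-0.386,0.166,0.058,0],[-0.386,0.166,0.058,0]],
  ],
)

```text
time: 1.7
eef_pos: [0.5718, -0.2227, 0.1631]
tcp_rot: [-2.179, -2.261, 0.0]
wrist_force: [1.1, 1.1, 0.7]
finger_gap: 0.536
grip_force: 0.0
```

```bash
python3 -c "
from h import *
plan([.5845,-.253,.16],2)
m=r.camera_model('wrist'); im=r.get_image('wrist'); cv2.imwrite('pics/w1.png',im[:,:,::-1]); np.save('w1.npy',m,allow_pickle=True)"
```

```text
move [-0.0308  0.0116  0.0031] twist 0.12 | pos [ 0.5718 -0.2227  0.1631] wf [1.08 1.06 0.73] gap 49.9 t 1.7
```

View pics/w1.png

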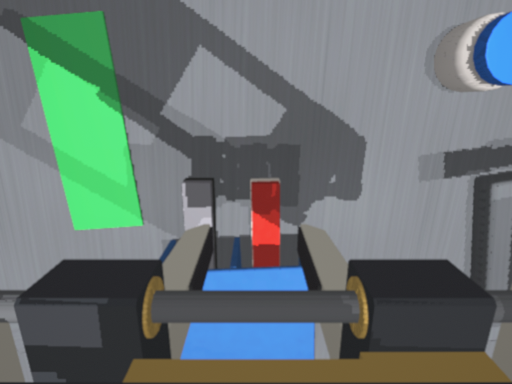

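The wrist view shows the red holder's nose with top corners near (251,181) and (279,181). The grey stone is to its left at (184..215,181), and the fingers straddle the red one. Checking these positions against the top view.

```bash
python3 -c "
from h import *
m=np.load('w1.npy',allow_pickle=True).item()
print(p2w(m,[(251,181),(279,181),(253,265),(280,262),(184,181),(215,181)],.024).round(4))
print(p2w(m,[(24,17),(103,12),(142,226),(75,229)],.004).round(4))
plan([.5845,-.253,.004],2)"
```

```text
[[ 0.5671 -0.2234  0.024 ]
 [ 0.5959 -0.2223  0.024 ]
 [ 0.5728 -0.3202  0.024 ]
 [ 0.6027 -0.3153  0.024 ]
 [ 0.4982 -0.2261  0.024 ]
 [ 0.5301 -0.2249  0.024 ]]
[[ 0.3452 -0.0757  0.004 ]
 [ 0.421  -0.0687  0.004 ]
 [ 0.4441 -0.2867  0.004 ]
 [ 0.3667 -0.2935  0.004 ]]
move [-0.0226  0.0095  0.1572] twist -0.07 | pos [ 0.5741 -0.2302  0.1611] wf [ 4.1  -5.59  0.49] gap 50.1 t 1.75
```

Emit:
move_arm(
  targets=[
    [[0,0,0.05,0],[0,0,0.05,0],[0,0,0.05,0]],
  ],
)

```text
time: 2.05
eef_pos: [0.5703, -0.2198, 0.1131]
tcp_rot: [-2.176, -2.26, 0.001]
wrist_force: [-1.1, 0.1, 0.4]
finger_gap: 0.538
grip_force: 0.0
```

```bash
python3 -c "
from h import *
plan([.5835,-.251,.004],3)"
```

```text
move [-0.032   0.0124  0.109 ] twist -0.85 | pos [ 0.5703 -0.2198  0.1131] wf [-1.13  0.08  0.35] gap 50.0 t 2.05
```

Emit:
move_arm(
  targets=[
    [[-0.032,0.0125,0.03,-0.85],[-0.032,0.0125,0.05,-0.85],[-0.032,0.0125,0.07,-0.85],[-0.032,0.0125,0.09,-0.85],[-0.032,0.0125,0.1,-0.85],[-0.032,0.0125,0.107,-0.85],[-0.032,0.0125,0.109,-0.85],[-0.032,0.0125,0.109,-0.85]],
  ],
)

```text
time: 2.85
eef_pos: [0.5858, -0.2524, 0.006]
tcp_rot: [2.161, 2.278, 0.0]
wrist_force: [-0.8, -0.6, 0.1]
finger_gap: 0.537
grip_force: 0.0
```

Emit:
move_arm(
  targets=[
    [[0,0,0,0],[0,0,0,0],[0,0,0,0],[0,0,0,0],[0,0,0,0]],
  ],
  jaw=255,
  grip_force=20,
)

```text
time: 3.35
eef_pos: [0.5853, -0.2524, 0.0055]
tcp_rot: [2.162, 2.278, 0.0]
wrist_force: [-1.2, 1.0, 5.1]
finger_gap: 0.339
grip_force: 20.0
```

```bash
python3 -c "
from h import *
s=r.sense(); p=s['eef_pos']; print(s['grip_force'])
t=np.radians(94.3); plan(p+.14*np.array([np.cos(t),np.sin(t),0]),3)"
```

```text
20.0002920627594
move [ 1.4e-01 -3.2e-03 -1.0e-04] twist -0.01 | pos [ 0.5853 -0.2524  0.0055] wf [-1.22  1.01  5.06] gap 31.6 t 3.35
```

Emit:
move_arm(
  targets=[
    [[0.01,0,-0.001,0],[0.03,-0.001,-0.001,0],[0.055,-0.001,-0.001,0],[0.08,-0.002,-0.001,0],[0.105,-0.0025,-0.001,0],[0.125,-0.003,-0.001,0],[0.14,-0.003,-0.001,0],[0.145,-0.003,0,0]],
  ],
)

```text
time: 4.15
eef_pos: [0.5744, -0.1058, 0.0055]
tcp_rot: [2.159, 2.281, -0.001]
wrist_force: [-3.1, -3.6, 9.3]
finger_gap: 0.34
grip_force: 20.0
```

Emit:
move_arm(
  targets=[
    [[0,0,0,0],[0,0,0,0]],
  ],
)

```text
time: 4.35
eef_pos: [0.5746, -0.1061, 0.0055]
tcp_rot: [-2.162, -2.278, -0.002]
wrist_force: [-0.9, 5.3, 4.4]
finger_gap: 0.343
grip_force: 20.0
```

Emit:
move_arm(
  targets=[
    [[0,0,0,0],[0,0,0,0],[0,0,-0.03,0],[0,0,-0.07,0],[0,0,-0.1,0],[-0.03,0,-0.12,0],[-0.03,0,-0.12,0],[-0.03,0,-0.12,0]],
  ],
  jaw=100,
)

```text
time: 5.15
eef_pos: [0.5762, -0.1382, 0.125]
tcp_rot: [2.164, 2.277, 0.0]
wrist_force: [-1.1, 0.8, -0.0]
finger_gap: 0.611
grip_force: 0.0
```

```bash
python3 -c "
from h import *
plan([.5835,-.251,.004],3)
m=r.camera_model('wrist'); im=r.get_image('wrist'); cv2.imwrite('pics/w2.png',im[:,:,::-1]); np.save('w2.npy',m,allow_pickle=True)"
```

```text
move [-0.113   0.0016  0.121 ] twist -0.1 | pos [ 0.5762 -0.1382  0.125 ] wf [-1.09  0.77 -0.02] gap 56.8 t 5.15
```

View pics/w2.png

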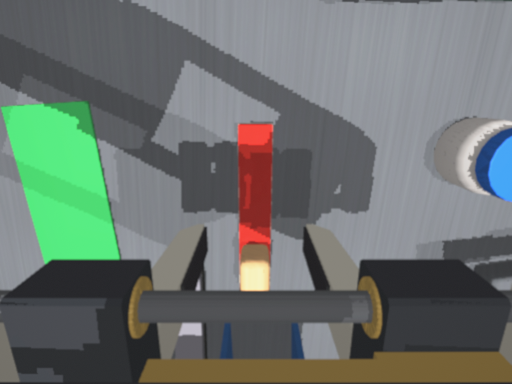

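The stone is out and upright. The nose top edge is at (239..272,126) and the handle's front top edge at about (243..268,247).

```bash
python3 -c "
from h import *
m=np.load('w2.npy',allow_pickle=True).item()
N=p2w(m,[(239,126),(272,126),(238,238),(271,238)],.024); print(N.round(4))
print(p2w(m,[(243,247),(268,247)],.063).round(4))
n=N[:2].mean(0)[:2]; a=N[:2].mean(0)-N[2:].mean(0); t=np.arctan2(a[1],a[0]); print(np.degrees(t))
o=n-.085*np.array([np.cos(t),np.sin(t)]); g=n-.137*np.array([np.cos(t),np.sin(t)]); print('origin',o,'handle',g)
plan([*g,.125],np.degrees(t)-90)"
```

```text
[[ 0.559  -0.0811  0.024 ]
 [ 0.5872 -0.0797  0.024 ]
 [ 0.562  -0.1858  0.024 ]
 [ 0.5934 -0.1842  0.024 ]]
[[ 0.5678 -0.1752  0.063 ]
 [ 0.5883 -0.1742  0.063 ]]
92.50873406237207
origin [ 0.57685074 -0.16530931] handle [ 0.57912687 -0.21725947]
move [-0.08   -0.0004 -0.0011] twist 0.43 | pos [ 0.5755 -0.1374  0.124 ] wf [-0.61 -0.08 -0.8 ] gap 56.7 t 5.2
```

Emit:
move_arm(
  targets=[
    [[-0.03,0,0,0.4],[-0.06,0,0,0.4],[-0.08,0,0.01,0.4],[-0.08,0,0.03,0.4],[-0.08,0,0.055,0.4],[-0.08,0,0.08,0.4],[-0.08,0,0.094,0.4],[-0.08,0,0.096,0.4]],
  ],
)

```text
time: 6.0
eef_pos: [0.5784, -0.216, 0.0257]
tcp_rot: [-2.166, -2.267, 0.002]
wrist_force: [0.3, 0.5, -0.0]
finger_gap: 0.608
grip_force: 0.0
```

Emit:
move_arm(
  targets=[
    [[0,0,0,0],[0,0,0,0],[0,0,0,0],[0,0,0,0],[0,0,0,0],[0,0,0,0]],
  ],
  jaw=255,
  grip_force=45,
)

```text
time: 6.6
eef_pos: [0.5807, -0.2178, 0.0299]
tcp_rot: [2.169, 2.27, 0.0]
wrist_force: [-1.8, -0.2, 5.9]
finger_gap: 0.275
grip_force: 45.0
```

```bash
python3 -c "
from h import *
plan([.58,-.217,.15],3); s=r.sense(); print(s['eef_pos'],s['grip_force'],s['torque'])
im=r.get_image('wrist'); cv2.imwrite('pics/w3.png',im[:,:,::-1])"
```

```text
move [ 0.0007 -0.0006 -0.1201] twist -0.4 | pos [ 0.5807 -0.2178  0.0299] wf [-1.77 -0.2   5.93] gap 25.6 t 6.6
[ 0.58072803 -0.21778646  0.0299277 ] 44.9792343378067 [-0.04409449  0.3998804   0.090525  ]
```

Emit:
move_arm(
  targets=[
    [[0,0,-0.02,0],[0,0,-0.05,0],[0,0,-0.09,0],[0,0,-0.13,0],[0,0,-0.16,0],[0,0,-0.17,0],[0,0,-0.17,0],[0,0,-0.17,0]],
  ],
)

```text
time: 7.45
eef_pos: [0.5794, -0.2169, 0.1967]
tcp_rot: [-2.168, -2.269, 0.001]
wrist_force: [-1.1, 0.5, -4.7]
finger_gap: 0.275
grip_force: 45.0
```

```bash
python3 -c "
from h import *
plan([.480,.064,.2],-88); s=r.sense(); print(s['grip_force'],s['torque'],s['joint_pos'])"
```

```text
move [ 0.2851 -0.0866 -0.0025] twist 90.59 | pos [ 0.5794 -0.2169  0.1967] wf [-1.11  0.46 -4.68] gap 25.6 t 7.45
44.97330129146576 [-0.19323882  0.07370079  0.02459383] [-5.38281232e-01  3.97883262e-01  1.39068228e+00 -7.46969381e-05
  1.35648261e+00 -5.83509782e-01]
```

Emit:
move_arm(
  targets=[
    [[0.01,-0.003,0,4],[0.03,-0.009,0,10],[0.055,-0.017,0,17],[0.085,-0.026,0,25],[0.115,-0.035,0,33],[0.145,-0.044,0,41],[0.17,-0.052,0,48],[0.19,-0.058,0,54]],
  ],
)

```text
time: 8.25
eef_pos: [0.5114, -0.0283, 0.1962]
tcp_rot: [-2.964, -1.031, 0.007]
wrist_force: [-0.7, -0.1, -3.2]
finger_gap: 0.274
grip_force: 45.0
```

Emit:
move_arm(
  targets=[
    [[0,0,0,6],[0,0,0,13],[0,0,0,20],[0,0,0,27],[0,0,0,33],[0,0,0,36.5],[0,0,0,36.5],[0,0,0,36.5]],
  ],
)

```text
time: 9.05
eef_pos: [0.5128, -0.03, 0.1972]
tcp_rot: [-3.14, -0.06, 0.005]
wrist_force: [0.4, 0.0, -4.0]
finger_gap: 0.275
grip_force: 45.0
```

```bash
python3 -c "
from h import *
plan([.480,.064,.12],-88)"
```

```text
move [-0.0289 -0.0951  0.0774] twist 0.19 | pos [ 0.5128 -0.03    0.1972] wf [ 0.37  0.   -4.01] gap 25.5 t 9.05
```

Emit:
move_arm(
  targets=[
    [[-0.008,-0.03,0.02,0.2],[-0.02,-0.06,0.04,0.2],[-0.029,-0.09,0.06,0.2],[-0.029,-0.095,0.077,0.2],[-0.029,-0.095,0.077,0.2],[-0.029,-0.095,0.077,0.2],[-0.029,-0.095,0.077,0.2]],
  ],
)

```text
time: 9.75
eef_pos: [0.4825, 0.0629, 0.1228]
tcp_rot: [3.141, 0.052, 0.003]
wrist_force: [-0.2, -0.9, -2.8]
finger_gap: 0.279
grip_force: 45.0
```

```bash
python3 -c "
from h import *
plan([.480,.064,.12],-88)
m=r.camera_model('wrist'); im=r.get_image('wrist'); np.save('w4.npy',m,allow_pickle=True)
s=r.get_image('scene')[170:300,160:330]; s=cv2.resize(s,None,fx=3,fy=3)[:384]
cv2.imwrite('pics/w4.png',np.hstack([im[:,100:390],s])[:,:,::-1])"
```

```text
move [-0.0024 -0.0012  0.0028] twist -0.12 | pos [0.4825 0.0629 0.1228] wf [-0.17 -0.88 -2.8 ] gap 25.9 t 9.75
```

View pics/w4.png

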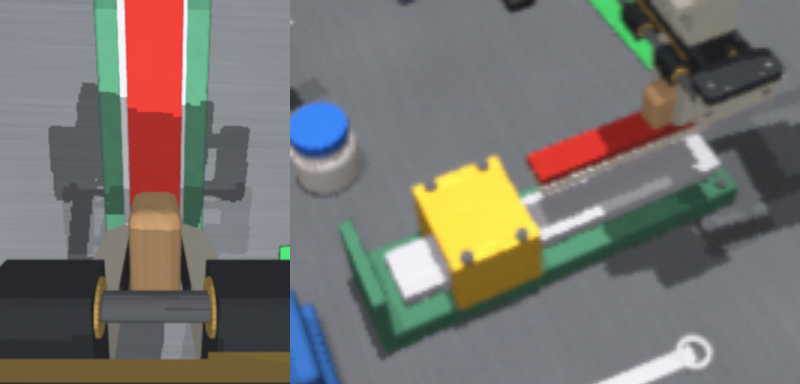

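The stone is level, lengthwise over the strip, and centred: its edges are at 124..184 between the strip edges at 118..190, in crop columns. In the scene part the nose top corners are at (527,155) and (537,182). I'll check the nose position numerically before lowering.

```bash
python3 -c "
from h import *
m=r.camera_model('scene')
P=p2w(m,[(239,221.7),(242.3,230.7)],.117)[:,:2]; print(P)
a=np.radians(1.97); R=np.array([[np.cos(a),-np.sin(a)],[np.sin(a),np.cos(a)]]); print((P-[.6372,.0695])@R)
w=np.load('w4.npy',allow_pickle=True).item()
for z,p in((.045,[(218,0),(290,0),(229,185),(281,185)]),(.117,[(224,0),(284,0)])): print((p2w(w,p,z)[:,:2]-[.6372,.0695])@R)
plan([.480,.064,.079],-88)"
```

```text
[[0.61904436 0.05499473]
 [0.62273658 0.0851115 ]]
[[-0.01864354 -0.01387258]
 [-0.01391821  0.01609948]]
[[-0.00937668  0.02513945]
 [-0.00937519 -0.02554771]
 [-0.14438064  0.02052901]
 [-0.14437079 -0.02242962]]
[[-0.02947572  0.01449771]
 [-0.02947484 -0.01529643]]
move [-0.0025 -0.0013  0.0439] twist -0.15 | pos [0.4824 0.0628 0.1229] wf [-0.6   0.28 -1.98] gap 25.6 t 9.85
```

Emit:
move_arm(
  targets=[
    [[-0.0025,-0.001,0.012,0],[-0.0025,-0.001,0.024,0],[-0.0025,-0.001,0.034,0],[-0.0025,-0.001,0.041,0],[-0.0025,-0.001,0.044,0],[-0.0025,-0.001,0.044,0],[-0.0025,-0.001,0.044,0]],
  ],
)

```text
time: 10.55
eef_pos: [0.4791, 0.0645, 0.0781]
tcp_rot: [3.141, 0.052, 0.001]
wrist_force: [0.3, 0.1, -3.2]
finger_gap: 0.281
grip_force: 45.0
```

Emit:
move_arm(
  targets=[
    [[0,0,0.002,0],[0,0,0.004,0],[0,0,0.006,0],[0,0,0.006,0],[0,0,0.006,0],[0,0,0.006,0]],
  ],
)

```text
time: 11.15
eef_pos: [0.4793, 0.0645, 0.0724]
tcp_rot: [3.141, 0.052, 0.002]
wrist_force: [-0.5, -0.3, 2.7]
finger_gap: 0.276
grip_force: 45.0
```

Emit:
move_arm(
  targets=[
    [[0,0,0.001,0],[0,0,0.002,0],[0,0,0.0025,0],[0,0,0.0025,0],[0,0,0.0025,0],[0,0,0.0025,0]],
  ],
)

```text
time: 11.75
eef_pos: [0.4793, 0.0645, 0.0697]
tcp_rot: [3.141, 0.052, 0.001]
wrist_force: [0.5, 0.9, 4.3]
finger_gap: 0.277
grip_force: 45.0
```

```bash
python3 -c "
from h import *
plan([.5897,.0679,.07],-88.03); s=r.sense(); print(s['torque'])
im=r.get_image('scene')[200:275,180:320]; cv2.imwrite('pics/s5.png',cv2.resize(im,None,fx=5,fy=5,interpolation=2)[:,:,::-1])"
```

```text
move [ 0.1105  0.0002 -0.0002] twist -0.08 | pos [0.4793 0.0645 0.0697] wf [0.54 0.94 4.25] gap 25.7 t 11.75
[0.07496141 0.18886903 0.04495975]
```

View pics/s5.png

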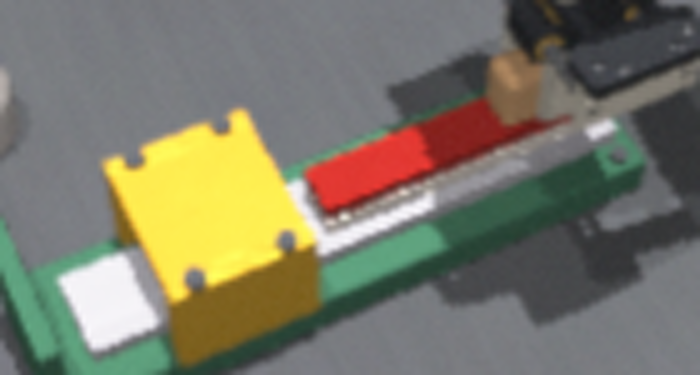

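The stone lies flat on the strip in front of the bridge, nose edge at crop (310..325,180..215), pressed about 5 mm. Starting the stroke.

Emit:
move_arm(
  targets=[
    [[0.004,0,0,0],[0.01,0,0,0],[0.017,0,0,0],[0.024,0,0,0],[0.031,0,0,0],[0.037,0,0,0],[0.04,0,0,0],[0.04,0,0,0]],
  ],
)

```text
time: 12.6
eef_pos: [0.5179, 0.0658, 0.069]
tcp_rot: [3.141, 0.052, -0.004]
wrist_force: [-2.1, -0.1, 4.5]
finger_gap: 0.274
grip_force: 45.0
```

Emit:
move_arm(
  targets=[
    [[0.004,0,-0.0005,0],[0.01,0,-0.0005,0],[0.017,0,-0.0005,0],[0.024,0,-0.0005,0],[0.027,0,-0.0005,0],[0.03,0,-0.0005,0],[0.037,0,-0.0005,0],[0.043,0,-0.0005,0]],
  ],
)

```text
time: 13.4
eef_pos: [0.5603, 0.0672, 0.0694]
tcp_rot: [3.141, 0.052, -0.005]
wrist_force: [-4.9, -0.3, 5.2]
finger_gap: 0.277
grip_force: 45.0
```

Emit:
move_arm(
  targets=[
    [[0.007,0,0,0],[0.014,0,0,0],[0.021,0,0,0],[0.026,0,0,0],[0.028,0,0,0],[0.028,0,0,0],[0.028,0,0,0]],
  ],
)

```text
time: 14.1
eef_pos: [0.5887, 0.0681, 0.0696]
tcp_rot: [3.141, 0.052, -0.004]
wrist_force: [-2.3, -0.1, 5.9]
finger_gap: 0.276
grip_force: 45.0
```

```bash
python3 -c "
from h import *
plan([.5897,.0679,.07],-88.03); s=r.sense(); print(s['torque'])
m=r.camera_model('top')
im=r.get_image('top')[112:172,195:255]; s=r.get_image('scene')[205:285,170:310]
a=cv2.resize(im,(400,400),interpolation=2); b=cv2.resize(s,(400,400*80//140),interpolation=2); b=np.vstack([b,np.zeros((400-len(b),400,3),np.uint8)])
cv2.imwrite('pics/s6.png',np.hstack([a,b])[:,:,::-1])"
```

```text
move [ 0.0009  0.0003 -0.0004] twist -0.07 | pos [0.5887 0.0681 0.0696] wf [-2.27 -0.15  5.87] gap 25.6 t 14.1
[-0.08079357  0.3998118   0.03511934]
```

View pics/s6.png

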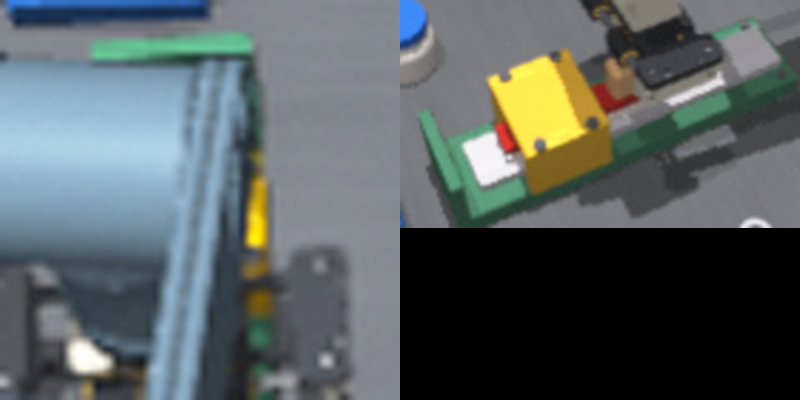

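The red nose shows beyond the bridge at (498..511,127..152). Measuring it.

```bash
python3 -c "
from h import *
m=r.camera_model('scene')
a=np.radians(1.97); R=np.array([[np.cos(a),-np.sin(a)],[np.sin(a),np.cos(a)]])
P=p2w(m,[(204.3,249.5),(208.9,258.2)],.064)[:,:2]; print((P-[.6372,.0695])@R)"
```

```text
[[ 0.08540964 -0.0089956 ]
 [ 0.08450007  0.02100874]]
```

Emit:
move_arm(
  targets=[
    [[0.003,0,0,0],[0.005,0,0,0],[0.005,0,0,0],[0.003,0,0,0],[-0.003,0,0,0],[-0.01,0,0,0],[-0.017,0,0,0],[-0.024,0,0,0]],
  ],
)

```text
time: 15.0
eef_pos: [0.5654, 0.0673, 0.0702]
tcp_rot: [3.141, 0.052, 0.001]
wrist_force: [3.7, -0.2, 5.4]
finger_gap: 0.276
grip_force: 45.0
```

Emit:
move_arm(
  targets=[
    [[-0.007,0,0,0],[-0.014,0,0,0],[-0.021,0,0,0],[-0.026,0,0,0],[-0.03,0,0,0],[-0.037,0,0,0],[-0.044,0,0,0],[-0.05,0,0,0]],
  ],
)

```text
time: 15.8
eef_pos: [0.5152, 0.0657, 0.0699]
tcp_rot: [3.141, 0.052, -0.0]
wrist_force: [4.1, 0.0, 5.2]
finger_gap: 0.274
grip_force: 45.0
```

Emit:
move_arm(
  targets=[
    [[-0.007,0,0,0],[-0.015,0,0,0],[-0.023,0,0,0],[-0.031,0,0,0],[-0.036,0,0,0],[-0.038,0,0,0],[-0.038,0,0,0],[-0.038,0,0,0]],
  ],
)

```text
time: 16.6
eef_pos: [0.4771, 0.0645, 0.0697]
tcp_rot: [-3.141, -0.052, 0.003]
wrist_force: [-0.1, 0.3, 5.5]
finger_gap: 0.277
grip_force: 45.0
```

Emit:
move_arm(
  targets=[
    [[0,0,-0.01,0],[0,0,-0.03,0],[0,0,-0.06,0],[0,0,-0.09,0],[0,0,-0.11,0],[0,0,-0.12,0],[0,0,-0.12,0],[0,0,-0.12,0]],
  ],
)

```text
time: 17.4
eef_pos: [0.4766, 0.0646, 0.1886]
tcp_rot: [-3.141, -0.052, 0.005]
wrist_force: [-0.9, 0.2, -3.6]
finger_gap: 0.278
grip_force: 45.0
```

```bash
python3 -c "
from h import *
t=np.radians(96.45); c=np.array([.394,-.181])-.052*np.array([np.cos(t),np.sin(t)]); print(c)
plan([*c,.19],6.45)"
```

```text
[ 0.39984148 -0.23267085]
move [-0.0865  0.2946 -0.0013] twist -94.56 | pos [0.4766 0.0646 0.1886] wf [-0.9   0.23 -3.63] gap 25.8 t 17.4
```

Emit:
move_arm(
  targets=[
    [[-0.004,0.012,0,-4],[-0.011,0.036,0,-11],[-0.02,0.068,0,-19],[-0.03,0.102,0,-27],[-0.04,0.136,0,-35],[-0.05,0.17,0,-43],[-0.06,0.204,0,-51],[-0.068,0.23,0,-58]],
  ],
)

```text
time: 18.2
eef_pos: [0.4159, -0.1689, 0.1883]
tcp_rot: [-2.716, -1.573, 0.003]
wrist_force: [0.3, 0.4, -3.3]
finger_gap: 0.277
grip_force: 45.0
```

Emit:
move_arm(
  targets=[
    [[0,0,0,-6],[0,0,0,-13],[0,0,0,-20],[0,0,0,-27],[0,0,0,-33],[0,0,0,-36.5],[0,0,0,-36.5],[0,0,0,-36.5]],
  ],
)

```text
time: 19.0
eef_pos: [0.4169, -0.1673, 0.1889]
tcp_rot: [-2.095, -2.338, 0.0]
wrist_force: [-0.1, 0.4, -3.4]
finger_gap: 0.276
grip_force: 45.0
```

```bash
python3 -c "
from h import *
plan([.4,-.2325,.08],6.45)"
```

```text
move [-0.0631 -0.0238  0.1088] twist -0.16 | pos [ 0.4169 -0.1673  0.1889] wf [-0.08  0.36 -3.45] gap 25.7 t 19.0
```

Emit:
move_arm(
  targets=[
    [[-0.02,-0.008,0.01,0],[-0.04,-0.016,0.04,0],[-0.063,-0.024,0.07,0],[-0.063,-0.024,0.095,0],[-0.063,-0.024,0.109,0],[-0.063,-0.024,0.109,0],[-0.063,-0.024,0.109,0],[-0.063,-0.024,0.109,0]],
  ],
)

```text
time: 19.8
eef_pos: [0.4014, -0.2334, 0.0819]
tcp_rot: [2.093, 2.34, -0.0]
wrist_force: [0.1, -0.6, -2.9]
finger_gap: 0.278
grip_force: 45.0
```

```bash
python3 -c "
from h import *
plan([.4,-.2325,.0345],6.45)
m=r.camera_model('wrist'); np.save('w7.npy',m,allow_pickle=True); im=r.get_image('wrist'); cv2.imwrite('pics/w7.png',im[:,:,::-1])"
```

```text
move [ 0.0011 -0.0013  0.0474] twist -0.06 | pos [ 0.4014 -0.2334  0.0819] wf [ 0.1  -0.63 -2.9 ] gap 25.9 t 19.8
```

View pics/w7.png

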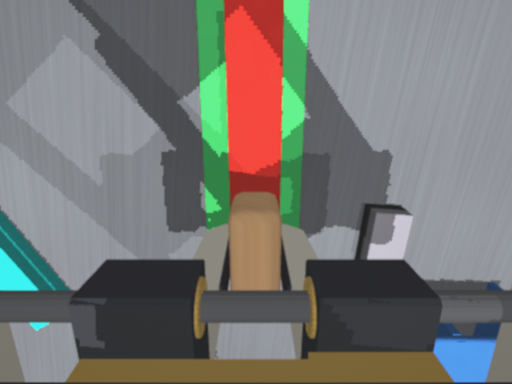

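The stone (226..281) is centred over the pad (200..307) and lengthwise along it. Lowering gently.

Emit:
move_arm(
  targets=[
    [[0.001,-0.001,0.012,0],[0.001,-0.001,0.024,0],[0.001,-0.001,0.034,0],[0.001,-0.001,0.041,0],[0.001,-0.001,0.045,0],[0.001,-0.001,0.047,0],[0.001,-0.001,0.048,0],[0.001,-0.001,0.048,0]],
  ],
)

```text
time: 20.65
eef_pos: [0.3996, -0.2321, 0.0339]
tcp_rot: [2.094, 2.342, -0.0]
wrist_force: [-3.0, 2.0, 5.1]
finger_gap: 0.277
grip_force: 45.0
```

Emit:
move_arm(
  targets=[
    [[0,0,0,0],[0,0,0,0]],
  ],
)

```text
time: 20.85
eef_pos: [0.3996, -0.2321, 0.0339]
tcp_rot: [2.094, 2.342, -0.0]
wrist_force: [-2.5, 2.0, 5.3]
finger_gap: 0.275
grip_force: 45.0
```

In contact with the pad at the expected height, so I'll release and rise.

Emit:
move_arm(
  targets=[
    [[0,0,0,0],[0,0,0,0],[0,0,0,0],[0,0,0,0],[0,0,-0.03,0],[0,0,-0.07,0],[0,0,-0.11,0],[0,0,-0.15,0]],
  ],
  jaw=110,
)

```text
time: 21.65
eef_pos: [0.3993, -0.2318, 0.1844]
tcp_rot: [-2.094, -2.342, -0.0]
wrist_force: [0.1, -1.2, 0.0]
finger_gap: 0.569
grip_force: 0.0
```

Emit:
move_arm(
  targets=[
    [[-0.01,0,-0.05,0],[-0.03,0,-0.08,0],[-0.03,0,-0.08,0],[-0.03,0,-0.08,0],[-0.03,0,-0.08,0]],
  ],
)

```text
time: 22.15
eef_pos: [0.4021, -0.2609, 0.2614]
tcp_rot: [-2.092, -2.339, -0.001]
wrist_force: [1.5, 0.5, -0.3]
finger_gap: 0.566
grip_force: 0.0
```

```bash
python3 -c "
from h import *
m=r.camera_model('wrist'); np.save('w8.npy',m,allow_pickle=True); im=r.get_image('wrist'); cv2.imwrite('pics/w8.png',im[:,:,::-1])
plan([.4,-.2325,.0345],6.45)
hsv=cv2.cvtColor(im,cv2.COLOR_RGB2HSV); k=((hsv[...,0]<6)|(hsv[...,0]>174))&(hsv[...,1]>150)&(hsv[...,2]>60)
n,l,s,c=cv2.connectedComponentsWithStats(k.astype(np.uint8)); i=1+s[1:,4].argmax(); print(s[i])
w=p2w(m,np.argwhere(l==i)[:,::-1],.028)[:,:2].astype(np.float32); print(cv2.minAreaRect(w*1000), w.min(0),w.max(0))"
```

```text
move [0.0276 0.0015 0.2268] twist -0.04 | pos [ 0.4021 -0.2607  0.2612] wf [-0.4  -0.72 -0.66] gap 52.8 t 22.2
[ 243   23   25  100 2215]
((389.486572265625, -151.40037536621094), (28.317235946655273, 113.6012954711914), 7.176480293273926) [ 0.36867914 -0.2095088 ] [ 0.4089842  -0.09396283]
```

View pics/w8.png

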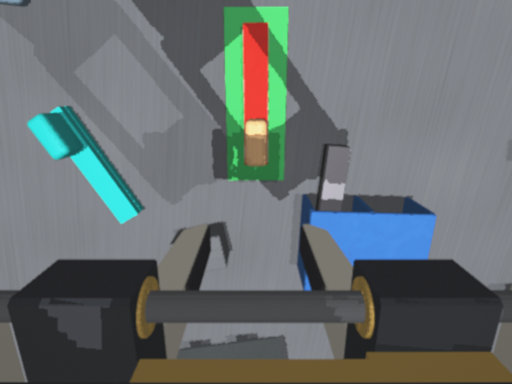

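The stone lies flat on the pad, with its nose edge at row 23 and its handle at (256,145). That puts its centre at about (0.394,-0.180), within about 2 mm of the pad's centre. The coarse stone is still in its bay at (335,175).

```bash
python3 -c "
from rig import r
print(r.hand_in())"
```

```text
the job is handed in; nothing more can be done
None
```

I stoned the strip in one in-and-out stroke at roughly 5 mm depth by my readings, laid the fine stone lengthwise on the 220 × 80 mm pad and let go; the job is handed in after about 22 s of robot time, and the hand-in returned no verdict.

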